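# Slide neck blanks into the clamping jig and press the hold-downs home

## Task

Slide every wooden neck blank flat along the bench, never lifting it or tipping it up, into a lane of the clamping jig, one blank to a lane in any free lane, until its end is fully home against the stop, first pulling up any hold-down that is in the way. Then press that lane's hold-down cap down until its pad sits firmly on the blank; pull the hold-down of any lane left empty fully up, and leave the other things on the bench as they are.

Things in the scene. Friction and masses are not known exactly. Their poses are not given: they have to be found in the camera images.
- blank_a: loose flat light-wood neck blank, 150 x 62 x 16 mm, about 112 g, a plain rectangular slab lying flat on the bench; origin at the centre of its underside, x along its length, y across its 62 mm width, z up; either end may go first. May be absent (None).
- blank_b: loose flat light-wood neck blank, 165 x 62 x 16 mm, about 124 g, a plain rectangular slab lying flat on the bench; origin at the centre of its underside, x along its length, y across its 62 mm width, z up; either end may go first. May be absent (None).
- blank_c: loose flat light-wood neck blank, 180 x 62 x 16 mm, about 135 g, a plain rectangular slab lying flat on the bench; origin at the centre of its underside, x along its length, y across its 62 mm width, z up; either end may go first. May be absent (None).
- jig: plywood jig fixed to the bench, 116 x 298 mm; origin at bench level, x = the way blanks slide in. Three lanes along x, 70 mm wide, at y = -92, 0, 92 mm, level with the bench; rails 22 mm wide, 14 mm high, from x = -30 mm (pointed noses to -41) to the stop bar (22 mm high, face at x = 60). A bridge (24 mm wide, 46 to 60 mm high) at x = 25 carries the hold-downs
- lane0 (a point): lane 0 of the jig (local y = -92 mm): point at bench level in the middle of its stop's face, axes as the jig; a blank slides in along +x and is home when its leading end touches the stop; its tail then sticks 60 to 90 mm out of the mouth
- clamp0 (a joint): hold-down of lane 0, a vertical plunger in the bridge; value = m pushed down, 0 = fully up (pad 38 mm above bench), 0.028 = lowest; at 0.022 its 36 mm rubber pad rests on a blank. A blank passes under it only below about 0.018. No spring: friction of about 5 N holds it wherever it is left
- cap0 (a point): centre of the top of the round black cap (32 mm across, 30 mm tall) of hold-down 0; top 124 mm above the bench when fully up; push down with shut fingers, or grip its sides to pull up
- lane1 (a point): lane 1 of the jig (local y = 0 mm): point at bench level in the middle of its stop's face, axes as the jig; a blank slides in along +x and is home when its leading end touches the stop; its tail then sticks 60 to 90 mm out of the mouth
- clamp1 (a joint): hold-down of lane 1, a vertical plunger in the bridge; value = m pushed down, 0 = fully up (pad 38 mm above bench), 0.028 = lowest; at 0.022 its 36 mm rubber pad rests on a blank. A blank passes under it only below about 0.018. No spring: friction of about 5 N holds it wherever it is left
- cap1 (a point): centre of the top of the round black cap (32 mm across, 30 mm tall) of hold-down 1; top 124 mm above the bench when fully up; push down with shut fingers, or grip its sides to pull up
- lane2 (a point): lane 2 of the jig (local y = 92 mm): point at bench level in the middle of its stop's face, axes as the jig; a blank slides in along +x and is home when its leading end touches the stop; its tail then sticks 60 to 90 mm out of the mouth
- clamp2 (a joint): hold-down of lane 2, a vertical plunger in the bridge; value = m pushed down, 0 = fully up (pad 38 mm above bench), 0.028 = lowest; at 0.022 its 36 mm rubber pad rests on a blank. A blank passes under it only below about 0.018. No spring: friction of about 5 N holds it wherever it is left
- cap2 (a point): centre of the top of the round black cap (32 mm across, 30 mm tall) of hold-down 2; top 124 mm above the bench when fully up; push down with shut fingers, or grip its sides to pull up
- mug: bystander, not to be disturbed: black mug, 82 mm across, 95 mm high, handle at its +y; origin at its centre of underside
- bottle: bystander, not to be disturbed: clear bottle, 66 mm across, 200 mm high; origin at its centre of underside
- jar: bystander, not to be disturbed: amber glass jar, 68 mm across, 75 mm high; origin at its centre of underside
- tin: bystander, not to be disturbed: flat steel tin, 90 x 60 x 30 mm; origin at its centre of underside
- ruler: bystander, not to be disturbed: steel straightedge 300 x 30 x 4 mm, lying along its x; origin at its centre of underside
- marker: bystander, not to be disturbed: green marker pen, 18 mm thick, 120 mm long, lying along its x; origin at its underside
- screwdriver: bystander, not to be disturbed: screwdriver with yellow handle, lying along its x; origin at its underside
Mind the look-alikes: they are no part of the job. What is shaped like the blank_a but green is not meant.

How it is judged (in metres and radians):
At the end, for the whole second after the job is handed in: Every blank present lies flat and still in a lane of its own, leading end within 5 mm of the stop and centred in the lane within 7 mm, with that lane's hold-down pressed onto it (joint above 0.0205 m); every hold-down over an empty lane is raised (joint below 0.005 m) (((x of blank_a in the frame of lane0 between -0.08 and -0.071 m and y of blank_a in the frame of lane0 between -0.007 and 0.007 m and value of joint clamp0 above 0.0205 m) or (x of blank_a in the frame of lane1 between -0.08 and -0.071 m and y of blank_a in the frame of lane1 between -0.007 and 0.007 m and value of joint clamp1 above 0.0205 m) or (x of blank_a in the frame of lane2 between -0.08 and -0.071 m and y of blank_a in the frame of lane2 between -0.007 and 0.007 m and value of joint clamp2 above 0.0205 m)) and angle between each of blank_a, blank_b, blank_c's own z axis and vertical below 0.05 rad and height (world z) of each of blank_a, blank_b, blank_c below 0.004 m and linear speed of each of blank_a, blank_b, blank_c below 0.01 m/s and ((x of blank_b in the frame of lane0 between -0.0875 and -0.0785 m and y of blank_b in the frame of lane0 between -0.007 and 0.007 m and value of joint clamp0 above 0.0205 m) or (x of blank_b in the frame of lane1 between -0.0875 and -0.0785 m and y of blank_b in the frame of lane1 between -0.007 and 0.007 m and value of joint clamp1 above 0.0205 m) or (x of blank_b in the frame of lane2 between -0.0875 and -0.0785 m and y of blank_b in the frame of lane2 between -0.007 and 0.007 m and value of joint clamp2 above 0.0205 m)) and ((x of blank_c in the frame of lane0 between -0.095 and -0.086 m and y of blank_c in the frame of lane0 between -0.007 and 0.007 m and value of joint clamp0 above 0.0205 m) or (x of blank_c in the frame of lane1 between -0.095 and -0.086 m and y of blank_c in the frame of lane1 between -0.007 and 0.007 m and value of joint clamp1 above 0.0205 m) or (x of blank_c in the frame of lane2 between -0.095 and -0.086 m and y of blank_c in the frame of lane2 between -0.007 and 0.007 m and value of joint clamp2 above 0.0205 m)) and (value of joint clamp0 below 0.005 m or (x of blank_a in the frame of lane0 between -0.08 and -0.071 m and y of blank_a in the frame of lane0 between -0.007 and 0.007 m) or (x of blank_b in the frame of lane0 between -0.0875 and -0.0785 m and y of blank_b in the frame of lane0 between -0.007 and 0.007 m) or (x of blank_c in the frame of lane0 between -0.095 and -0.086 m and y of blank_c in the frame of lane0 between -0.007 and 0.007 m)) and (value of joint clamp1 below 0.005 m or (x of blank_a in the frame of lane1 between -0.08 and -0.071 m and y of blank_a in the frame of lane1 between -0.007 and 0.007 m) or (x of blank_b in the frame of lane1 between -0.0875 and -0.0785 m and y of blank_b in the frame of lane1 between -0.007 and 0.007 m) or (x of blank_c in the frame of lane1 between -0.095 and -0.086 m and y of blank_c in the frame of lane1 between -0.007 and 0.007 m)) and (value of joint clamp2 below 0.005 m or (x of blank_a in the frame of lane2 between -0.08 and -0.071 m and y of blank_a in the frame of lane2 between -0.007 and 0.007 m) or (x of blank_b in the frame of lane2 between -0.0875 and -0.0785 m and y of blank_b in the frame of lane2 between -0.007 and 0.007 m) or (x of blank_c in the frame of lane2 between -0.095 and -0.086 m and y of blank_c in the frame of lane2 between -0.007 and 0.007 m))); the robot touches nothing.
It fails at once if the 150 mm blank is lifted off the bench (underside origin above 20 mm) or tipped up (over 0.25 rad) instead of slid (height (world z) of blank_a above 0.02 m or angle between blank_a's own z axis and vertical above 0.25 rad).
It fails at once if the 165 mm blank is lifted off the bench (underside origin above 20 mm) or tipped up (over 0.25 rad) instead of slid (height (world z) of blank_b above 0.02 m or angle between blank_b's own z axis and vertical above 0.25 rad).
It fails at once if the 180 mm blank is lifted off the bench (underside origin above 20 mm) or tipped up (over 0.25 rad) instead of slid (height (world z) of blank_c above 0.02 m or angle between blank_c's own z axis and vertical above 0.25 rad).
It fails at once if a bystander is pushed more than 5 cm from its place (distance of any of mug, bottle, jar, tin, ruler, marker, screwdriver from where it was at the start of the episode above 0.05 m).
It fails at once if the mug, bottle or jar is knocked over (angle between any of mug, bottle, jar's own z axis and vertical above 0.5 rad).
Of blank_a, blank_b, blank_c only 2 to 3 are there at a start; the rules pass over those that are not, and their reading is None.
At some moment in a run one of blank_a, blank_b, blank_c may be knocked a few centimetres aside while the robot is not near it.
Once in a run the grip may slacken for a moment while it holds something.
It also fails if it takes over 210 s, if anything falls off the work surface, if the arm or the gripper's body presses on something with over 40 N, if the wrist force passes 120 N, or if a joint passes its speed limit or range.

## Robot

A 6-joint arm with a two-finger parallel gripper is mounted at the origin on the work surface. World frame = base frame: x ahead of the robot, y to its left, z up, the work surface at z = 0. Lengths are in mm, angles in degrees, forces in N, time in s.
With the tool pointing down it reaches from about 250 to 775 mm from the base axis. Payload 4 kg.
Tool frame: the origin (TCP) lies between the finger pads; the fingertips stand 22 mm ahead of it and the grasp point (between the pads) lies 3 mm ahead of it (ctrl.tcp_to_tips is the distance from the TCP to the fingertips, in mm); z points along the fingers, y is the line along which they close (so a half turn about z gives the same grasp; the last joint's range is limited). The gripper opens to 94 mm and grips with 3 to 60 N. Pads are 16 mm wide; open, the fingers measure 119 mm over their backs; the gripper's body (75 mm by 177 mm) begins 78 mm behind the grasp point.
Start: joints at [64.509, 4.996, 78.535, -0, 96.463, -5.907], TCP at [184.36, 518.198, 227.506] pointing down, gripper open.
Joint ranges: [-177.83, 177.83], [-43.37, 116.18], [15.69, 146.23], [-61.86, 241.86], [9.47, 152.12], [-147.06, 147.06]. Speed limits (degrees/s): [159.86, 159.86, 180, 180, 180, 180].

## Interface

Orientations are given as a 3x3 rotation matrix whose columns are the frame's x, y, z axes.
In Python, from cell import ctrl, optics, order gives the robot as it stands. The module is installed in compiled form; this text tells all that it offers.
- The arm moves only by the shell command python3 -m handwheel 'ROWS' [FORCE]. ROWS is JSON, one flat list of numbers, 5 for each row, row after row: the finger opening in m, from 0 to 0.094, then the shift along the tool's x, y, z in m, then the turn about the tool's z in degrees. A call has 1 to 12 rows; each row is the pose to reach, as a shift and turn from the pose commanded when the call began, along the tool's axes at that moment; what a row does not reach only later rows make up. A row lasts 1/8 s, in which the tool goes at most 62.5 mm and 10.7 degrees, less where a joint would pass 70% of its speed; a pose out of reach is approached as far as the arm can. A call with a gripper value outside its range is refused whole. The fingers move at their own pace and stop on an object; FORCE is the grip in N (left out, the last holds). Time passes only in rows, so rows that repeat a pose let the fingers close. It gives the time, the measured TCP pose, the force, the opening and the grip force at its end, in the units of the state.
- ctrl.sense(): the state, without advancing time (a new reading comes with each control period).
- optics.camera(name): name is "scene" or "top"; returns (picture, depth): 384x512x3 uint8, red, green, blue; 384x512 float32, mm along the optical axis (not along the pixel's ray), 0 where there is no reading.
- optics.get_calibration(name): a dict with "fx", "fy", "cx", "cy" (pixels), "k1" (the pictures are not rectified: a ray, as slopes to the right and down, at radius r is drawn at 1 + k1 r^2 times it, then the intrinsics apply), "world_to_cam" (4x4, takes a point from world to camera coordinates). Camera axes: x right, y down, z forward; pixel columns grow to the right and rows downward; lengths in mm; the calibration is good to about 2 mm. A picture is of the moment at which its call begins. get_calibration takes no time and is no camera call.
- order.job_done(): hands the job in; it is judged then, once.
The state is a dict: "time": time; "joint_positions": joint angles; "dq": joint speeds; "tau": joint torques, N m; "tcp_pos": TCP position; "ee_rot": TCP orientation; "force": force on the tool from outside, world axes, zero at the start; "wrist_torque": the same for the moment, N m; "grip_width": opening from 0.0 (shut) to 1.0 (fully open); "finger_force": force on a finger pad.
Only numpy, scipy, OpenCV 4.12 (cv2) and the standard library are available. Lean on these libraries where they do the work, as an engineer would, in place of code of your own. Each camera call takes 0.05 s, during which the arm holds its last target. There are 200 camera calls.

## Working session

There is one attempt and no reset: what is moved stays moved. The work goes in short steps, Python scripts to look and compute and a shell command to move; the robot and the scene stay as the last step left them, time stands still between calls to the robot, and variables do not carry over. Pictures are saved under pics/ and viewed, at most 14 in all, crops included, and the job is handed in when it is done.

```bash
mkdir -p pics
python3 - <<'E'
from cell import ctrl, optics
import cv2, numpy as np
for n in("top","scene"):
    p,d=optics.camera(n); cv2.imwrite(f"pics/{n}0.png",cv2.cvtColor(p,cv2.COLOR_RGB2BGR)); np.savez(f"{n}0.npz",p=p,d=d)
    print(n,{k:np.round(v,3).tolist() if k=='world_to_cam' else v for k,v in optics.get_calibration(n).items()})
s=ctrl.sense();print(s)
E
```

```text
top {'fx': 428.2790675270858, 'fy': 428.2790675270858, 'cx': 252.76543823258856, 'cy': 190.7166006013677, 'k1': -0.022029306462256246, 'world_to_cam': [[0.028, -0.999, 0.022, -57.266], [-0.99, -0.031, -0.136, 527.9], [0.136, -0.018, -0.991, 1635.405], [0.0, 0.0, 0.0, 1.0]]}
scene {'fx': 394.56342455398146, 'fy': 394.56342455398146, 'cx': 255.52856347859284, 'cy': 201.4216834118017, 'k1': -0.1409701204674987, 'world_to_cam': [[0.766, 0.643, -0.005, -369.701], [0.549, -0.658, -0.515, -242.592], [-0.334, 0.392, -0.857, 1664.333], [0.0, 0.0, 0.0, 1.0]]}
{'time': 0.1, 'joint_positions': array([ 6.45075343e+01,  5.03499095e+00,  7.86148365e+01, -7.63599377e-04,
        9.64628612e+01, -5.90658287e+00]), 'dq': array([ 0.0307685 , -0.06182109, -0.22157411,  0.03736599, -0.16972016,
        0.0660781 ]), 'tau': array([ 3.44346023e-03, -3.41254342e+01, -3.03300691e+01,  7.19630462e-02,
        3.04175634e-02, -1.07690191e-04]), 'tcp_pos': array([184.1802655 , 517.77045401, 226.43112713]), 'ee_rot': array([[-9.42139499e-01,  3.35220029e-01, -8.34536955e-04],
       [ 3.35221014e-01,  9.42137835e-01, -1.78100411e-03],
       [ 1.89220590e-04, -1.95770864e-03, -9.99998066e-01]]), 'force': array([-0.10092118,  0.11923089, -0.19476948]), 'wrist_torque': array([-0.00332712, -0.00392672,  0.01227464]), 'finger_force': 0.0, 'grip_width': 1.0007969905226026}
```

View pics/top0.png

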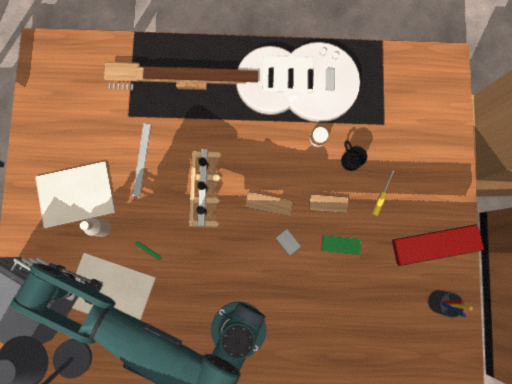

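View pics/scene0.png

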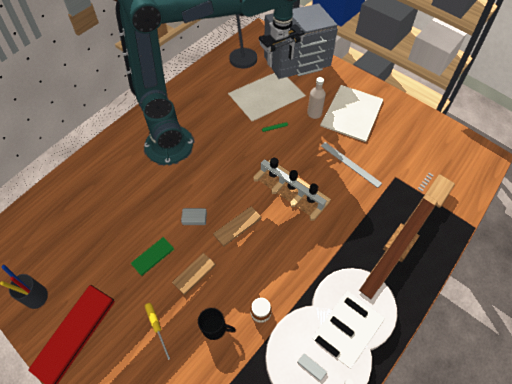

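The top view shows two light-wood slabs at (269,204) and (329,203), the green decoy at (341,245), and the jig at (203,188) with black caps at about (203,161), (203,185) and (203,210). The scene view agrees: blanks at (237,226) and (194,273), jig at (292,185). The tin at (288,242) and the jar at (319,135) are nearby. Next I'll enlarge these areas.

```bash
cat > h.py <<'E'
import numpy as np, cv2
from cell import ctrl, optics
def cal(n):
    c=optics.get_calibration(n); K=np.array([[c['fx'],0,c['cx']],[0,c['fy'],c['cy']],[0,0,1.]]); return K,np.array([c['k1'],0,0,0,0.]),np.array(c['world_to_cam'])
def ray(n,uv):
    K,D,T=cal(n); s=cv2.undistortPoints(np.float64(uv).reshape(-1,1,2),K,D)[:,0]
    d=np.c_[s,np.ones(len(s))]@T[:3,:3]; return -T[:3,:3].T@T[:3,3],d
def onz(n,uv,z):
    o,d=ray(n,uv); return (o+d*((z-o[2])/d[:,2])[:,None])[:,:2]
def proj(n,P):
    K,D,T=cal(n); return cv2.projectPoints(np.float64(P).reshape(-1,1,3),cv2.Rodrigues(T[:3,:3])[0],T[:3,3],K,D)[0][:,0]
def tri(u,v):
    (o,d),(q,e)=ray('top',u),ray('scene',v); d=d[0]/np.linalg.norm(d);e=e[0]/np.linalg.norm(e)
    a=np.linalg.lstsq(np.c_[d,-e],q-o,rcond=None)[0]; A,B=o+d*a[0],q+e*a[1]; return (A+B)/2,np.linalg.norm(A-B)
def snap(tag):
    r={}
    for n in('top','scene'):
        p,d=optics.camera(n); r[n]=(p,d); np.savez(f"{n}{tag}.npz",p=p,d=d)
    return r
def load(n,tag): f=np.load(f"{n}{tag}.npz"); return f['p'],f['d']
def crop(n,tag,x0,y0,x1,y1,k):
    p,_=load(n,tag); cv2.imwrite(f"pics/{n}{tag}_{x0}_{y0}.png",cv2.resize(cv2.cvtColor(p[y0:y1,x0:x1],cv2.COLOR_RGB2BGR),None,fx=k,fy=k,interpolation=cv2.INTER_CUBIC))
E
python3 - <<'E'
from h import *
crop('top',0,180,140,360,260,4.4); crop('scene',0,170,140,340,300,3.7)
p,d=load('top',0)
for (u,v) in[(269,204),(329,203),(341,245),(288,242),(230,205)]: print((u,v),p[v,u],onz('top',[(u,v)],0)[0].round(), d[v,u])
E
```

```text
(269, 204) [136 106  75] [ 483. -108.] 1683.9711
(329, 203) [141 108  77] [ 494. -348.] 1689.4902
(341, 245) [ 47 109  57] [ 329. -396.] 1669.4586
(288, 242) [145 145 140] [ 335. -187.] 1653.6368
(230, 205) [131  85  53] [474.  46.] 1692.6797
```

View pics/top0_180_140.png

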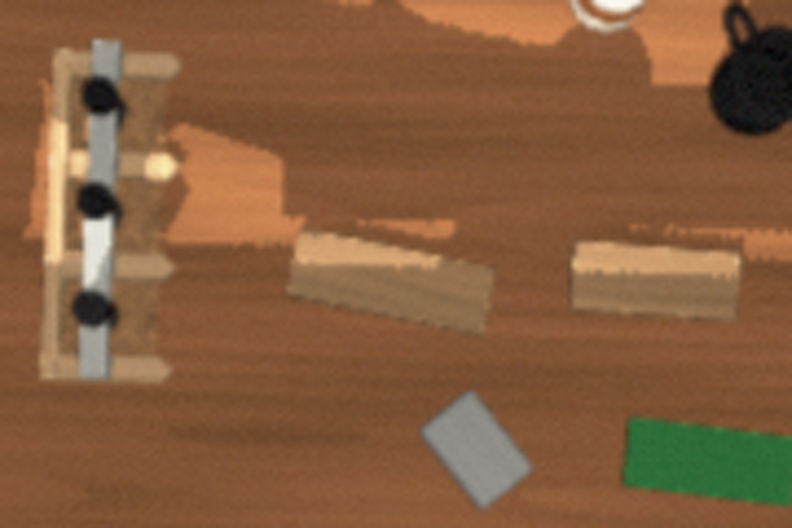

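View pics/scene0_170_140.png

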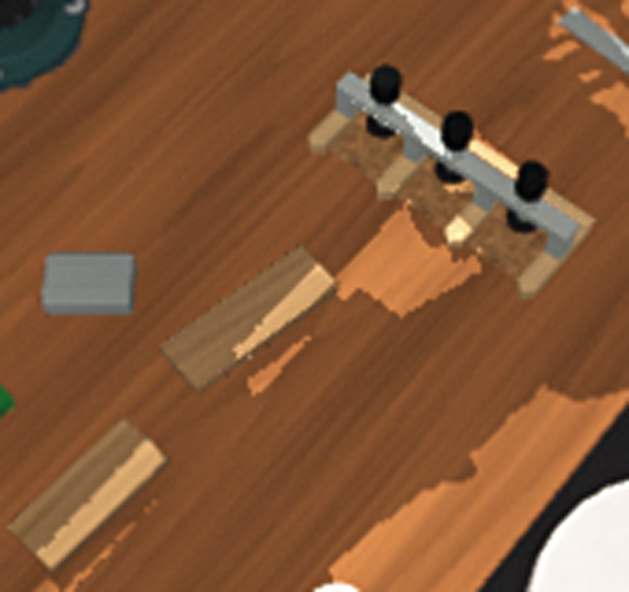

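Run:
```python
from h import *
c=lambda l:np.array(l)/4.4+[180,140]-0.4
for nm,l in(('B1',[(297,230),(493,267),(484,332),(288,292)]),('B2',[(573,243),(740,252),(735,320),(571,307)])):
    q=onz('top',c(l),16); print(nm,q.round(),q.mean(0).round(1),[np.linalg.norm(q[i]-q[i-1]).round() for i in range(4)])
no=onz('top',c([(181,65),(178,166),(176,266),(172,370)]),14); print('noses',no.round(1))
k=np.polyfit([-138,-46,46,138],no,1); print('per jig y',k)
# scene noses
cs=lambda l:np.array(l)/3.7+[170,140]-0.4
print('noses scene',onz('scene',cs([(526,297),(455,243),(386,198),(317,152)]),14).round(1))
for n in('top','scene'):
    p,d=load(n,0); K,D,T=cal(n); v,u=np.mgrid[0:384,0:512]; o,r=ray(n,np.c_[u.ravel(),v.ravel()])
    W=(o+r*d.reshape(-1,1))
    box=(180,140,225,235) if n=='top' else (250,150,335,225)
    m=np.zeros((384,512),bool); m[box[1]:box[3],box[0]:box[2]]=1
    dark=(p.max(2)<50)&m; N,L,S,C=cv2.connectedComponentsWithStats(dark.astype(np.uint8))
    for i in range(1,N):
        if S[i,4]<15: continue
        w=W[(L.ravel()==i)]; w=w[d[L==i]>0]; z=w[:,2]; t=w[z>np.percentile(z,60)]
        print(n,C[i].round(1),S[i],'ztop',np.percentile(z,[50,75,90,97]).round(),t[:,:2].mean(0).round())
    W=W.reshape(384,512,3); print('bench z',np.median(W[205:215,230:240,2]) if n=='top' else np.median(W[255:262,180:190,2]))
```

```text
B1 [[ 527.  -20.]
 [ 499. -197.]
 [ 440. -190.]
 [ 471.  -13.]] [ 484.2 -104.9] [np.float64(56.0), np.float64(179.0), np.float64(59.0), np.float64(179.0)]
B2 [[ 523. -269.]
 [ 519. -420.]
 [ 458. -415.]
 [ 465. -267.]] [ 491.1 -342.7] [np.float64(58.0), np.float64(151.0), np.float64(62.0), np.float64(148.0)]
noses [[675.1  90. ]
 [582.1  89.1]
 [491.3  87.4]
 [398.3  87.4]]
per jig y [[-1.00141696e+00 -1.00738400e-02]
 [ 5.36683783e+02  8.84776043e+01]]
noses scene [[682.6  86. ]
 [589.7  90.3]
 [501.6  87.6]
 [409.4  85.8]]
top [202.8 161.6] [199 158   9   8  48] ztop [109. 112. 115. 116.] [625. 154.]
top [201.7 185.3] [198 182   9   7  45] ztop [111. 112. 114. 115.] [535. 153.]
top [200.8 209.9] [197 207   9   7  47] ztop [109. 111. 113. 116.] [442. 152.]
bench z -0.005506888471813909
scene [273.6 162.5] [270 158   8  10  68] ztop [107. 110. 111. 113.] [446. 151.]
scene [293.1 174.8] [290 170   8  11  68] ztop [108. 111. 114. 116.] [538. 151.]
scene [271.6 174.4] [269 172   7   5  21] ztop [30. 31. 32. 34.] [442. 141.]
scene [290.3 186.5] [288 184   7   5  22] ztop [30. 31. 32. 33.] [538. 143.]
scene [313.1 188.5] [309 184   9  10  72] ztop [107. 110. 112. 115.] [631. 150.]
scene [309.7 199.9] [307 197   8   6  26] ztop [29. 31. 32. 33.] [634. 141.]
bench z -0.19423303774738088
```

The slabs measure about 179 mm and 150 mm, so they are blank_c and blank_a (blank_b is absent), and both are bare wood; the green one is the decoy. The jig's +x is about world +y, with its caps near (628, 536, 444; 154), all roughly 10 mm down. I'll raise all three caps first, then slide blank_c into lane 2 and blank_a into lane 1, leaving lane 0 empty.

```bash
cat >> h.py <<'E'
def go(x,y,z,phi=0.6):
    s=ctrl.sense(); R=s['ee_rot']; d=R.T@(np.array([x,y,z])-s['tcp_pos'])/1000
    cur=np.degrees(np.arctan2(R[1,1],R[0,1])); print('t',round(s['time'],2),'rows shift',d.round(4),'turn',round(((cur-phi+180)%360)-180,1))
E
python3 -c "
from h import *
go(628,154,180)"
```

```text
t 0.1 rows shift [-0.5401 -0.1939  0.0467] turn 69.8
```

```bash
python3 -m handwheel '[0.06,0,0,-0.04,0, 0.06,-0.06,-0.02,-0.04,8, 0.06,-0.54,-0.194,-0.02,69.8, 0.06,-0.54,-0.194,-0.02,69.8, 0.06,-0.54,-0.194,-0.02,69.8, 0.06,-0.54,-0.194,-0.02,69.8, 0.06,-0.54,-0.194,-0.02,69.8, 0.06,-0.54,-0.194,0.02,69.8, 0.06,-0.54,-0.194,0.046,69.8, 0.06,-0.54,-0.194,0.046,69.8, 0.06,-0.54,-0.194,0.046,69.8, 0.06,-0.54,-0.194,0.046,69.8]' 15
python3 -c "
from h import *
go(628,154,180)
snap(1)
crop('scene',1,230,110,370,230,5.6)"
```

```text
time: 1.6
tcp_pos: [627.9, 153.6, 179.5]
ee_rot: [[-0.009, 1.0, -0.004], [1.0, 0.009, -0.0], [0.0, -0.004, -1.0]]
force: [-0.3, 0.2, -0.2]
grip_width: 0.639
finger_force: 0.0
t 1.6 rows shift [ 0.0004  0.0001 -0.0005] turn -0.1
```

View pics/scene1_230_110.png

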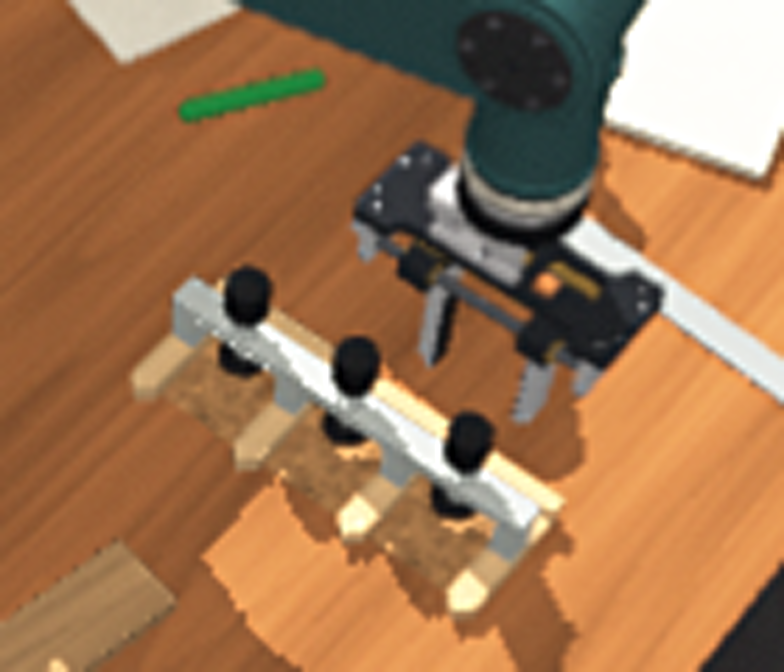

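Lane 0's cap top is at crop (470,430), just below the fingers, and all three pads sit under the bridge. I'll descend on cap 0, grip it and pull it up.

```bash
python3 -m handwheel '[0.06,-0.002,0,0.03,0, 0.06,-0.002,0,0.05,0, 0.06,-0.002,0,0.068,0, 0.06,-0.002,0,0.068,0, 0.02,-0.002,0,0.068,0, 0.02,-0.002,0,0.068,0, 0.02,-0.002,0,0.068,0, 0.02,-0.002,0,0.068,0, 0.02,-0.002,0,0.068,0, 0.02,-0.002,0,0.068,0]' 15
python3 -m handwheel '[0.02,0,0,-0.005,0, 0.02,0,0,-0.01,0, 0.02,0,0,-0.015,0, 0.02,0,0,-0.02,0, 0.02,0,0,-0.025,0, 0.02,0,0,-0.03,0, 0.02,0,0,-0.034,0, 0.02,0,0,-0.034,0]'
```

```text
time: 2.95
tcp_pos: [629.0, 152.4, 114.4]
ee_rot: [[-0.011, 1.0, 0.003], [1.0, 0.011, 0.0], [0.0, 0.003, -1.0]]
force: [2.1, 0.3, 2.7]
grip_width: 0.341
finger_force: 15.0
time: 3.95
tcp_pos: [628.8, 151.3, 139.4]
ee_rot: [[-0.01, 1.0, -0.004], [1.0, 0.01, -0.002], [-0.002, -0.004, -1.0]]
force: [13.9, 0.2, -21.5]
grip_width: 0.33
finger_force: 15.0
```

```bash
python3 -m handwheel '[0.06,0,0,0.004,0, 0.06,0,0,0.004,0, 0.06,0,0,0.004,0, 0.06,0,0,-0.02,0, 0.06,0,0,-0.025,0, 0.06,0,-0.045,-0.025,0, 0.06,0,-0.090,-0.025,0, 0.06,0,-0.090,0.005,0, 0.06,0,-0.090,0.034,0, 0.06,0,-0.090,0.034,0]' 15
python3 -m handwheel '[0.02,0,0,0,0, 0.02,0,0,0,0, 0.02,0,0,0,0, 0.02,0,0,0,0, 0.02,0,0,0,0, 0.02,0,0,-0.01,0, 0.02,0,0,-0.015,0, 0.02,0,0,-0.02,0, 0.02,0,0,-0.025,0, 0.02,0,0,-0.03,0, 0.02,0,0,-0.034,0, 0.02,0,0,-0.034,0]'
```

```text
time: 5.2
tcp_pos: [535.9, 151.2, 110.9]
ee_rot: [[-0.011, 1.0, -0.006], [1.0, 0.011, -0.001], [-0.001, -0.006, -1.0]]
force: [0.3, 0.4, -0.0]
grip_width: 0.64
finger_force: 0.0
time: 6.7
tcp_pos: [537.1, 150.5, 143.3]
ee_rot: [[-0.01, 1.0, -0.005], [1.0, 0.01, -0.002], [-0.002, -0.005, -1.0]]
force: [4.3, 0.4, -25.9]
grip_width: 0.326
finger_force: 15.0
```

```bash
python3 -m handwheel '[0.06,0,0,0.004,0, 0.06,0,0,0.004,0, 0.06,0,0,0.004,0, 0.06,0,0,-0.02,0, 0.06,0,0,-0.02,0, 0.06,0,-0.045,-0.02,0, 0.06,0,-0.091,-0.02,0, 0.06,0,-0.091,0.005,0, 0.06,0,-0.091,0.034,0, 0.06,0,-0.091,0.034,0]' 15
python3 -m handwheel '[0.02,0,0,0,0, 0.02,0,0,0,0, 0.02,0,0,0,0, 0.02,0,0,0,0, 0.02,0,0,0,0, 0.02,0,0,-0.01,0, 0.02,0,0,-0.015,0, 0.02,0,0,-0.02,0, 0.02,0,0,-0.025,0, 0.02,0,0,-0.03,0, 0.02,0,0,-0.034,0, 0.02,0,0,-0.034,0]'
```

```text
time: 7.95
tcp_pos: [445.2, 150.1, 111.3]
ee_rot: [[-0.011, 1.0, -0.005], [1.0, 0.011, -0.001], [-0.001, -0.005, -1.0]]
force: [-1.1, 1.0, 0.8]
grip_width: 0.643
finger_force: 0.0
time: 9.45
tcp_pos: [450.8, 150.9, 152.8]
ee_rot: [[-0.011, 1.0, 0.011], [1.0, 0.011, 0.002], [0.002, 0.011, -1.0]]
force: [-0.2, 0.6, 0.7]
grip_width: 0.223
finger_force: 0.0
```

The grip came off cap 2: the opening is 21 mm with no finger force. I'll check the height of each cap.

```bash
python3 -m handwheel '[0.06,0,0,-0.02,0, 0.06,0,0,-0.02,0, 0.06,-0.15,0,-0.06,0, 0.06,-0.20,0,-0.06,0, 0.06,-0.20,0,-0.06,0,0.06,-0.20,0,-0.06,0]'
cat >> h.py <<'E'
def caps(tag):
    for n in('top','scene'):
        p,d=load(n,tag); v,u=np.mgrid[0:384,0:512]; o,r=ray(n,np.c_[u.ravel(),v.ravel()]); W=(o+r*d.reshape(-1,1)).reshape(384,512,3)
        for k,x in enumerate((630,538,446)):
            m=(abs(W[...,0]-x)<20)&(abs(W[...,1]-152)<25)&(W[...,2]>75)&(W[...,2]<140); w=W[m]
            if len(w): z=w[:,2]; t=w[z>np.percentile(z,70)]; print(n,'cap',k,len(w),np.percentile(z,[70,85,95]).round(),((t[:,:2].min(0)+t[:,:2].max(0))/2).round())
E
python3 - <<'E'
from h import *
snap(2); caps(0); print(); caps(2); crop('scene',2,150,140,350,290,4)
E
```

```text
time: 10.2
tcp_pos: [451.0, -53.0, 211.3]
ee_rot: [[-0.006, 1.0, 0.008], [1.0, 0.006, -0.003], [-0.003, 0.008, -1.0]]
force: [0.3, 0.2, -1.0]
grip_width: 0.642
finger_force: 0.0
top cap 0 65 [111. 114. 116.] [627. 155.]
top cap 1 64 [112. 113. 115.] [534. 156.]
top cap 2 63 [111. 112. 115.] [443. 154.]
scene cap 0 84 [109. 111. 114.] [629. 152.]
scene cap 1 82 [110. 112. 115.] [538. 150.]
scene cap 2 76 [109. 110. 113.] [446. 152.]

top cap 0 64 [125. 127. 129.] [626. 154.]
top cap 1 65 [125. 127. 131.] [534. 154.]
top cap 2 64 [125. 128. 131.] [443. 153.]
scene cap 0 87 [123. 125. 127.] [631. 152.]
scene cap 1 83 [123. 125. 126.] [539. 149.]
scene cap 2 84 [123. 125. 126.] [445. 153.]
```

View pics/scene2_150_140.png

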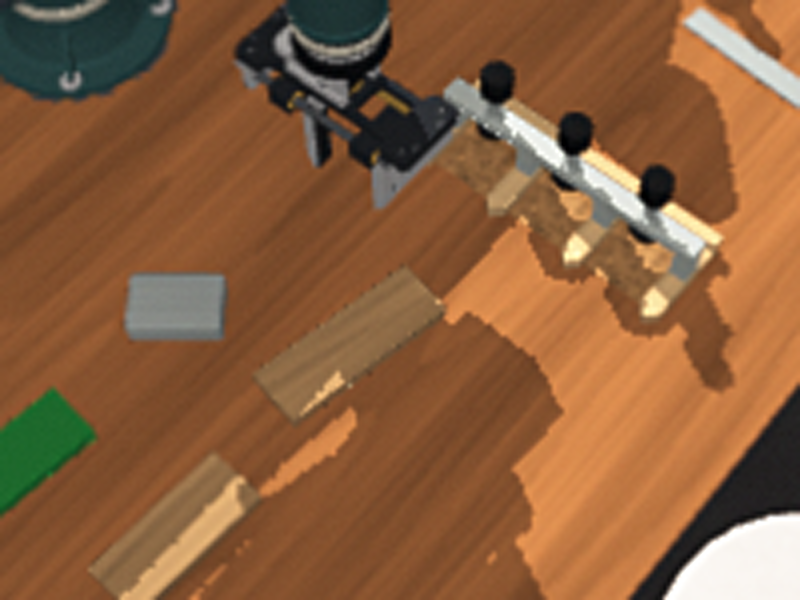

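All three caps now stand about 124 mm high, so they are fully up; cap 2's grip slid off only after it reached the top. Next I'll measure the blanks.

```bash
cat >> h.py <<'E'
def blanks(tag):
    for n in('top','scene'):
        p,d=load(n,tag); h=cv2.cvtColor(cv2.GaussianBlur(p,(3,3),0),cv2.COLOR_RGB2HSV).astype(int)
        v,u=np.mgrid[0:384,0:512]; X=onz(n,np.c_[u.ravel(),v.ravel()],16).reshape(384,512,2)
        m=(h[...,1]<138)&(h[...,1]>80)&(h[...,0]>8)&(h[...,0]<25)&(h[...,2]>80)&(X[...,0]>380)&(X[...,0]<620)&(X[...,1]>-480)&(X[...,1]<75)
        m=cv2.morphologyEx(m.astype(np.uint8),cv2.MORPH_OPEN,np.ones((3,3)))
        for c in cv2.findContours(m,cv2.RETR_EXTERNAL,cv2.CHAIN_APPROX_NONE)[0]:
            if cv2.contourArea(c)<200: continue
            q=onz(n,c[:,0].astype(float),16).astype(np.float32); (cx,cy),wh,a=cv2.minAreaRect(q); b=cv2.boxPoints(((cx,cy),wh,a))
            e=max((b[1]-b[0],b[2]-b[1]),key=np.linalg.norm); e=e*np.sign(e[1]); print(n,'c',round(cx,1),round(cy,1),'size',np.round(sorted(wh)),'yaw',np.degrees(np.arctan2(e[1],e[0])).round(1))
E
python3 -c "
from h import *
blanks(0);print();blanks(2)"
```

```text
top c 491.9 -342.6 size [ 68. 156.] yaw 88.1
top c 484.2 -105.6 size [ 68. 184.] yaw 80.0
scene c 493.2 -344.2 size [ 63. 149.] yaw 86.9
scene c 487.6 -108.7 size [ 64. 178.] yaw 79.6

top c 491.7 -342.7 size [ 68. 156.] yaw 87.9
scene c 493.2 -344.3 size [ 63. 149.] yaw 86.9
scene c 487.6 -108.6 size [ 64. 178.] yaw 79.6
```

```bash
python3 -c "
from h import *
go(475,-168,60,-10.2)"
```

```text
t 10.3 rows shift [-0.117   0.0227  0.1501] turn 10.6
```

```bash
python3 -m handwheel '[0.09,-0.06,0.01,0.05,5, 0.09,-0.115,0.023,0.09,10.6, 0.09,-0.117,0.023,0.12,10.6, 0.09,-0.117,0.023,0.15,10.6, 0.09,-0.117,0.023,0.15,10.6, 0.09,-0.117,0.023,0.165,10.6, 0.09,-0.117,0.023,0.175,10.6, 0.09,-0.117,0.023,0.183,10.6, 0.09,-0.117,0.023,0.183,10.6, 0.09,-0.117,0.023,0.183,10.6]' 20
python3 -c "
from h import *
go(475,-168,26,-10.2)"
```

```text
time: 11.55
tcp_pos: [473.8, -166.4, 24.9]
ee_rot: [[0.173, 0.985, 0.001], [0.985, -0.173, -0.0], [-0.0, 0.001, -1.0]]
force: [0.6, -0.0, 0.7]
grip_width: 0.957
finger_force: 0.0
t 11.55 rows shift [-0.0014  0.0014 -0.0011] turn 0.2
```

```bash
python3 -m handwheel '[0.05,0,0,-0.001,0, 0.05,0,0,-0.001,0, 0.05,0,0,-0.001,0, 0.05,0,0,-0.001,0, 0.05,0,0,-0.001,0, 0.05,0,0,-0.001,0]' 20
python3 -c "
from h import *
go(449.3,-115,26,0.6)"
```

```text
time: 12.3
tcp_pos: [473.6, -166.3, 25.7]
ee_rot: [[0.173, 0.985, 0.0], [0.985, -0.173, -0.0], [-0.0, 0.0, -1.0]]
force: [-0.7, -0.6, 1.9]
grip_width: 0.655
finger_force: 20.0
t 12.3 rows shift [ 0.0464 -0.0328 -0.0004] turn -10.6
```

```bash
python3 -m handwheel '[0.05,0.008,-0.006,0,-2, 0.05,0.016,-0.011,0,-4, 0.05,0.024,-0.017,0,-6, 0.05,0.032,-0.023,0,-8, 0.05,0.040,-0.028,0,-10, 0.05,0.0464,-0.033,0,-10.7, 0.05,0.0464,-0.033,0,-10.7]'
python3 - <<'E'
from h import *
go(449.3,-115,26,0.6); snap(3); blanks(3); crop('top',3,180,140,340,260,5)
E
```

```text
time: 13.18
tcp_pos: [448.6, -113.7, 25.6]
ee_rot: [[-0.013, 1.0, -0.001], [1.0, 0.013, 0.002], [0.002, -0.001, -1.0]]
force: [-1.9, 1.4, 3.9]
grip_width: 0.657
finger_force: 20.0
t 13.18 rows shift [-0.0013  0.0007 -0.0004] turn 0.2
top c 446.9 -8.1 size [63. 90.] yaw 91.7
top c 491.6 -342.6 size [ 68. 156.] yaw 88.1
scene c 492.9 -343.1 size [ 62. 152.] yaw 87.3
scene c 450.1 -0.8 size [61. 70.] yaw 90.1
```

View pics/top3_180_140.png

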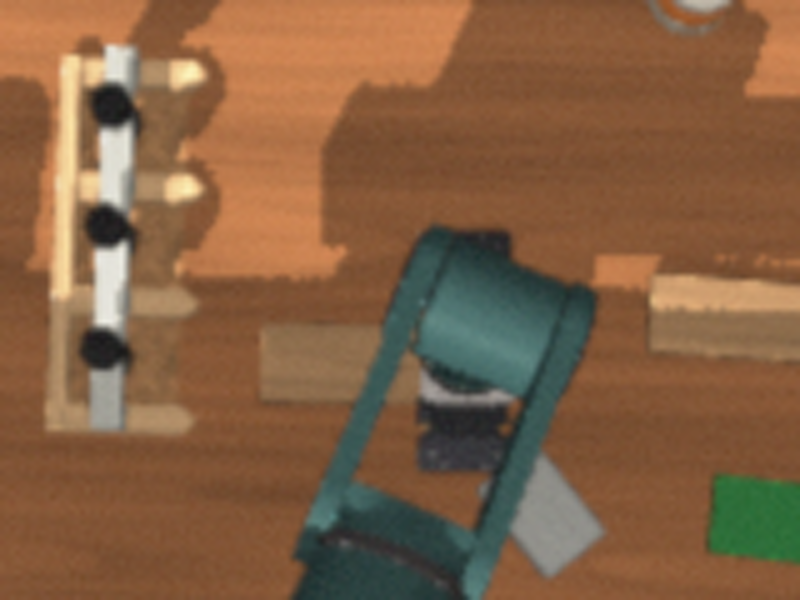

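The blank is in line with lane 2: its mid-line is at crop y≈363 against 360 for the lane mouth. I'll slide it in.

```bash
python3 -m handwheel '[0.05,0.015,0,0,0, 0.05,0.03,0,0,0, 0.05,0.04,0,0,0, 0.05,0.05,0,0,0, 0.05,0.06,0,0,0, 0.05,0.07,0,0,0, 0.05,0.08,0,0,0, 0.05,0.09,0,0,0, 0.05,0.1,0,0,0, 0.05,0.1,0,0,0]'
python3 -c "
from h import *
go(449.3,-115,26,0.6)"
```

```text
time: 14.52
tcp_pos: [447.9, -13.3, 25.6]
ee_rot: [[-0.013, 1.0, 0.0], [1.0, 0.013, 0.002], [0.002, 0.0, -1.0]]
force: [0.5, -0.1, 5.1]
grip_width: 0.657
finger_force: 20.0
t 14.53 rows shift [-1.017e-01  1.000e-04 -6.000e-04] turn 0.2
```

```bash
python3 -m handwheel '[0.05,0.01,0,0,0, 0.05,0.02,0,0,0, 0.05,0.03,0,0,0, 0.05,0.037,0,0,0, 0.05,0.043,0,0,0, 0.05,0.047,0,0,0, 0.05,0.051,0,0,0, 0.05,0.051,0,0,0]'
```

```text
time: 15.52
tcp_pos: [447.2, 36.8, 25.6]
ee_rot: [[-0.013, 1.0, 0.0], [1.0, 0.013, 0.0], [0.0, 0.0, -1.0]]
force: [-0.0, -3.8, 5.9]
grip_width: 0.657
finger_force: 20.0
```

```bash
python3 -m handwheel '[0.05,0.002,0,0,0, 0.05,0.004,0,0,0, 0.05,0.004,0,0,0]'; python3 -m handwheel '[0.05,0.002,0,0,0, 0.05,0.004,0,0,0, 0.05,0.004,0,0,0]'
```

```text
time: 15.9
tcp_pos: [447.2, 37.1, 25.6]
ee_rot: [[-0.013, 1.0, -0.0], [1.0, 0.013, -0.008], [-0.008, -0.0, -1.0]]
force: [-0.5, -11.9, 5.2]
grip_width: 0.655
finger_force: 20.0
time: 16.27
tcp_pos: [447.1, 38.1, 25.5]
ee_rot: [[-0.013, 1.0, -0.001], [1.0, 0.013, -0.014], [-0.014, -0.001, -1.0]]
force: [-0.8, -20.9, 5.9]
grip_width: 0.657
finger_force: 20.0
```

Force rises with almost no travel, so the blank is home on the stop. I'll release and go press cap 2.

```bash
python3 -m handwheel '[0.076,-0.006,0,0,0, 0.076,-0.006,0,0,0, 0.076,-0.006,0,0,0, 0.076,-0.006,0,-0.02,0, 0.05,-0.006,0,-0.07,0, 0.0,-0.006,0,-0.13,0, 0.0,0.05,0,-0.13,0, 0.0,0.10,0,-0.13,0, 0.0,0.10,0,-0.13,0, 0.0,0.10,0,-0.13,0]' 20
python3 -c "
from h import *
go(446.5,151,150,0.6)"
```

```text
time: 17.52
tcp_pos: [445.4, 144.3, 155.0]
ee_rot: [[-0.014, 1.0, -0.001], [1.0, 0.014, -0.0], [-0.0, -0.001, -1.0]]
force: [-0.3, -0.1, -0.9]
grip_width: 0.204
finger_force: 0.0
t 17.52 rows shift [0.0066 0.0012 0.005 ] turn 0.2
```

```bash
python3 -m handwheel '[0.0,0.0066,0.0012,0,0, 0.0,0.0066,0.0012,0,0, 0,0.0066,0.0012,0,0, 0,0.0066,0.0012,0.005,0, 0,0.0066,0.0012,0.012,0, 0,0.0066,0.0012,0.018,0, 0,0.0066,0.0012,0.024,0, 0,0.0066,0.0012,0.028,0, 0,0.0066,0.0012,0.032,0, 0,0.0066,0.0012,0.032,0]' 20
```

```text
time: 18.77
tcp_pos: [447.3, 150.6, 124.2]
ee_rot: [[-0.012, 1.0, 0.001], [1.0, 0.012, -0.0], [-0.0, 0.001, -1.0]]
force: [-0.9, -1.6, 7.5]
grip_width: 0.006
finger_force: 3.7
```

```bash
python3 -m handwheel '[0,0,0,0.004,0, 0,0,0,0.006,0, 0,0,0,0.008,0, 0,0,0,0.008,0]'; python3 -m handwheel '[0,0,0,-0.01,0, 0,0,0,-0.04,0, 0.0,0,0,-0.08,0, 0,-0.06,0,-0.08,0, 0,-0.12,0,-0.08,0, 0,-0.18,0.02,-0.08,0, 0.09,-0.24,0.04,-0.08,0, 0.09,-0.3,0.04,-0.08,0, 0.09,-0.3,0.04,-0.08,0]'
python3 - <<'E'
from h import *
snap(4); caps(4); blanks(4); go(491,-390,60,-2.3)
crop('top',4,180,140,360,260,4.4)
E
```

```text
time: 19.27
tcp_pos: [447.5, 150.7, 123.9]
ee_rot: [[-0.013, 1.0, 0.004], [1.0, 0.013, 0.0], [0.0, 0.004, -1.0]]
force: [-13.7, -5.2, 38.3]
grip_width: 0.007
finger_force: 19.5
time: 20.4
tcp_pos: [490.0, -152.1, 193.1]
ee_rot: [[-0.006, 1.0, -0.003], [1.0, 0.006, 0.001], [0.001, -0.003, -1.0]]
force: [-0.8, 0.2, 0.5]
grip_width: 0.288
finger_force: 0.0
top cap 0 63 [126. 128. 129.] [626. 154.]
top cap 1 65 [125. 127. 130.] [537. 153.]
top cap 2 63 [103. 105. 107.] [444. 155.]
scene cap 0 89 [123. 124. 126.] [629. 154.]
scene cap 1 83 [123. 125. 127.] [541. 149.]
scene cap 2 71 [102. 104. 105.] [447. 151.]
top c 445.4 40.9 size [63. 63.] yaw 1.8
top c 491.1 -343.6 size [ 68. 154.] yaw 87.3
scene c 493.0 -344.2 size [ 63. 149.] yaw 87.0
t 20.5 rows shift [-0.2417 -0.0015  0.1332] turn 2.9
```

View pics/top4_180_140.png

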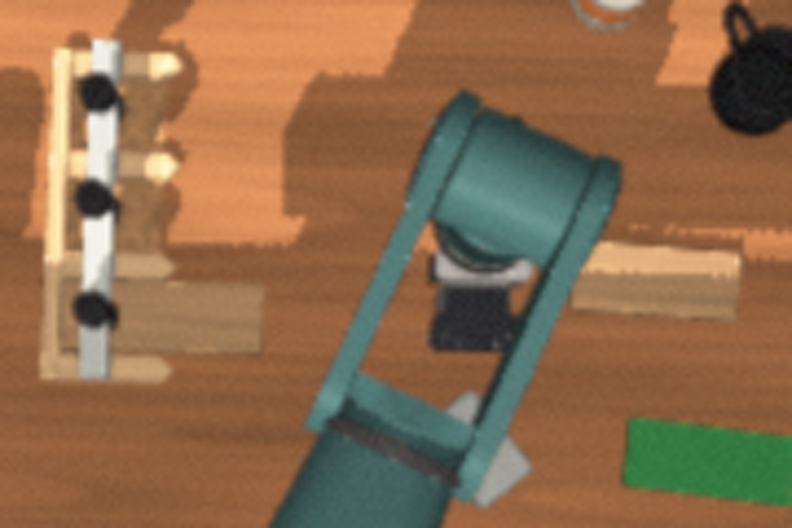

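Blank_c lies home in lane 2 with its tail at crop (262,320), and cap 2 is about 22 mm down. Now blank_a.

```bash
python3 -m handwheel '[0.09,-0.06,-0.003,0,1, 0.09,-0.12,-0.003,0.03,2, 0.09,-0.18,-0.003,0.08,3, 0.09,-0.24,-0.003,0.12,3.4, 0.09,-0.246,-0.003,0.135,3.4, 0.09,-0.246,-0.003,0.15,3.4, 0.09,-0.246,-0.003,0.16,3.4, 0.09,-0.246,-0.003,0.167,3.4, 0.09,-0.246,-0.003,0.167,3.4]' 20
python3 -c "
from h import *
go(490,-394,26,-2.8)"
```

```text
time: 21.62
tcp_pos: [491.4, -393.7, 29.1]
ee_rot: [[0.045, 0.999, 0.001], [0.999, -0.045, -0.0], [-0.0, 0.001, -1.0]]
force: [0.2, 0.7, 0.6]
grip_width: 0.963
finger_force: 0.0
t 21.62 rows shift [-0.0004 -0.0013  0.0031] turn 0.2
```

```bash
python3 -m handwheel '[0.09,0,-0.001,0.003,0, 0.09,0,-0.001,0.003,0, 0.05,0,-0.001,0.003,0, 0.05,0,-0.001,0.003,0, 0.05,0,-0.001,0.003,0, 0.05,0,-0.001,0.003,0, 0.05,0,-0.001,0.003,0]' 20
python3 -c "
from h import *
go(540,-80,26,0.6)"
```

```text
time: 22.5
tcp_pos: [489.7, -394.8, 25.5]
ee_rot: [[0.047, 0.999, -0.0], [0.999, -0.047, -0.0], [-0.0, -0.0, -1.0]]
force: [-0.2, -0.6, 0.6]
grip_width: 0.659
finger_force: 20.0
t 22.5 rows shift [ 0.3168  0.0355 -0.0005] turn -3.3
```

```bash
python3 -m handwheel '[0.05,0.015,0.002,0,0, 0.05,0.04,0.005,0,-0.5, 0.05,0.07,0.008,0,-1, 0.05,0.10,0.012,0,-1.2, 0.05,0.13,0.015,0,-1.5, 0.05,0.16,0.018,0,-2, 0.05,0.19,0.022,0,-2.3, 0.05,0.22,0.025,0,-2.6, 0.05,0.25,0.029,0,-3, 0.05,0.28,0.032,0,-3.3, 0.05,0.305,0.0355,0,-3.3, 0.05,0.317,0.0355,0,-3.3]'
python3 - <<'E'
from h import *
go(540,-80,26,0.6); snap(5); blanks(5); crop('top',5,180,140,340,260,5)
E
```

```text
time: 24.0
tcp_pos: [539.6, -77.1, 25.5]
ee_rot: [[-0.014, 1.0, -0.0], [1.0, 0.014, 0.0], [0.0, -0.0, -1.0]]
force: [-0.1, -0.8, -0.4]
grip_width: 0.653
finger_force: 20.0
t 24.0 rows shift [-0.0029  0.0003 -0.0005] turn 0.2
```

View pics/top5_180_140.png

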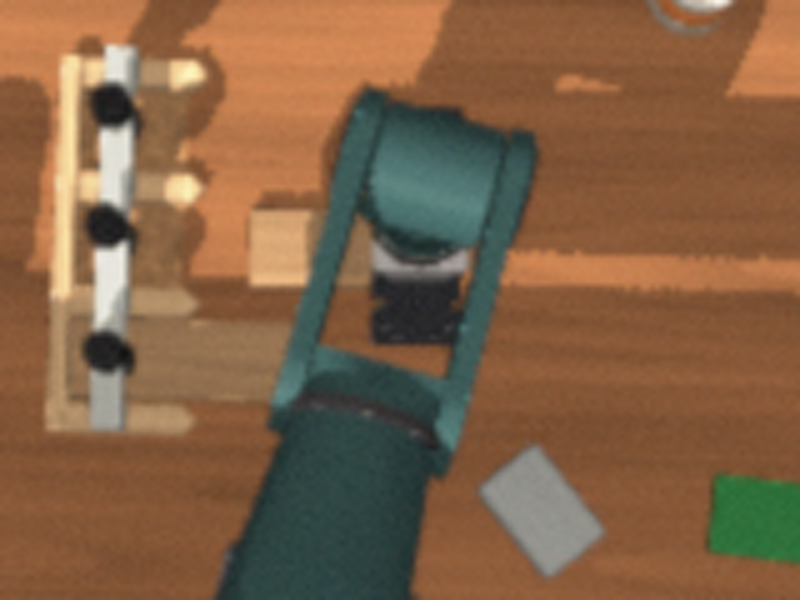

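Blank_a's mid-line is at crop y≈247 against 245 for the lane 1 mouth, so it is aligned. Sliding it in.

```bash
python3 -m handwheel '[0.05,0.015,0,0,0, 0.05,0.03,0,0,0, 0.05,0.04,0,0,0, 0.05,0.05,0,0,0, 0.05,0.06,0,0,0, 0.05,0.07,0,0,0, 0.05,0.08,0,0,0, 0.05,0.09,0,0,0, 0.05,0.1,0,0,0, 0.05,0.11,0,0,0, 0.05,0.12,0,0,0, 0.05,0.12,0,0,0]'
python3 -m handwheel '[0.05,0.005,0,0,0, 0.05,0.01,0,0,0, 0.05,0.015,0,0,0, 0.05,0.017,0,0,0, 0.05,0.017,0,0,0]'
```

```text
time: 25.6
tcp_pos: [538.8, 41.6, 25.5]
ee_rot: [[-0.012, 1.0, -0.0], [1.0, 0.012, 0.001], [0.001, 0.0, -1.0]]
force: [0.0, 0.3, -0.9]
grip_width: 0.653
finger_force: 20.0
time: 26.22
tcp_pos: [538.6, 57.7, 25.5]
ee_rot: [[-0.011, 1.0, -0.0], [1.0, 0.011, 0.001], [0.001, -0.0, -1.0]]
force: [-0.7, -0.3, -0.4]
grip_width: 0.659
finger_force: 20.0
```

```bash
python3 -m handwheel '[0.05,0.002,0,0,0, 0.05,0.004,0,0,0, 0.05,0.006,0,0,0, 0.05,0.008,0,0,0, 0.05,0.008,0,0,0]'; python3 -m handwheel '[0.05,0.002,0,0,0, 0.05,0.004,0,0,0, 0.05,0.004,0,0,0]'
```

```text
time: 26.85
tcp_pos: [538.4, 61.9, 25.5]
ee_rot: [[-0.01, 1.0, -0.001], [1.0, 0.01, -0.007], [-0.007, -0.001, -1.0]]
force: [0.1, -9.8, 1.1]
grip_width: 0.657
finger_force: 20.0
time: 27.22
tcp_pos: [537.8, 62.7, 25.4]
ee_rot: [[-0.01, 1.0, -0.002], [1.0, 0.01, -0.013], [-0.013, -0.003, -1.0]]
force: [-3.1, -16.7, 2.5]
grip_width: 0.659
finger_force: 20.0
```

```bash
python3 -m handwheel '[0.076,-0.006,0,0,0, 0.076,-0.006,0,0,0, 0.076,-0.006,0,0,0, 0.076,-0.006,0,-0.02,0, 0.05,-0.006,0,-0.07,0, 0.0,-0.006,0,-0.13,0, 0.0,0.05,0,-0.13,0, 0.0,0.082,0,-0.13,0, 0.0,0.082,0,-0.13,0, 0.0,0.082,0,-0.13,0, 0.0,0.082,0,-0.13,0]' 20
python3 -c "
from h import *
go(538,151,150,0.6)"
```

```text
time: 28.6
tcp_pos: [537.6, 150.4, 155.3]
ee_rot: [[-0.01, 1.0, -0.0], [1.0, 0.01, -0.0], [-0.0, -0.0, -1.0]]
force: [0.3, -0.6, -0.2]
grip_width: 0.098
finger_force: 0.0
t 28.6 rows shift [0.0006 0.0004 0.0053] turn -0.0
```

```bash
python3 -m handwheel '[0,0,0,0,0, 0,0,0,0,0, 0,0,0,0.005,0, 0,0,0,0.012,0, 0,0,0,0.018,0, 0,0,0,0.024,0, 0,0,0,0.028,0, 0,0,0,0.032,0, 0,0,0,0.032,0]' 20; python3 -m handwheel '[0,0,0,0.003,0, 0,0,0,0.005,0, 0,0,0,0.007,0, 0,0,0,0.007,0]'
```

```text
time: 29.72
tcp_pos: [537.9, 151.2, 124.3]
ee_rot: [[-0.011, 1.0, 0.001], [1.0, 0.011, -0.0], [-0.0, 0.001, -1.0]]
force: [-1.6, -0.8, 7.7]
grip_width: 0.006
finger_force: 3.5
time: 30.22
tcp_pos: [538.1, 151.3, 124.1]
ee_rot: [[-0.011, 1.0, 0.004], [1.0, 0.011, 0.0], [0.0, 0.004, -1.0]]
force: [-10.5, -2.7, 29.5]
grip_width: 0.002
finger_force: 15.2
```

Pressed firmly. I'll back off to a clear spot and check everything.

```bash
python3 -m handwheel '[0,0,0,-0.02,0, 0,0,0,-0.06,0, 0,0,0,-0.12,0, 0,0,-0.06,-0.15,0, 0,0,-0.12,-0.15,0, 0,0.04,-0.18,-0.15,0, 0,0.10,-0.22,-0.15,0, 0,0.15,-0.22,-0.15,0, 0,0.15,-0.22,-0.15,0, 0,0.15,-0.22,-0.15,0]'
python3 - <<'E'
from h import *
print(ctrl.sense()['tcp_pos']); snap(6); caps(6); blanks(6)
crop('top',6,170,140,300,240,6)
crop('scene',6,150,60,350,300,2.4)
E
```

```text
time: 31.48
tcp_pos: [315.7, 298.7, 265.3]
ee_rot: [[-0.012, 1.0, -0.002], [1.0, 0.012, -0.002], [-0.002, -0.002, -1.0]]
force: [0.7, 0.5, -0.2]
grip_width: 0.004
finger_force: 0.0
[315.68190015 298.73549911 265.29632512]
top cap 0 65 [125. 128. 130.] [628. 154.]
top cap 1 64 [103. 105. 107.] [537. 155.]
top cap 2 63 [103. 105. 107.] [443. 151.]
scene cap 0 88 [123. 125. 127.] [630. 153.]
scene cap 1 75 [101. 103. 105.] [539. 150.]
scene cap 2 71 [101. 103. 104.] [446. 152.]
top c 445.4 40.9 size [63. 63.] yaw 1.8
scene c 450.2 39.2 size [61. 71.] yaw 90.1
```

View pics/top6_170_140.png

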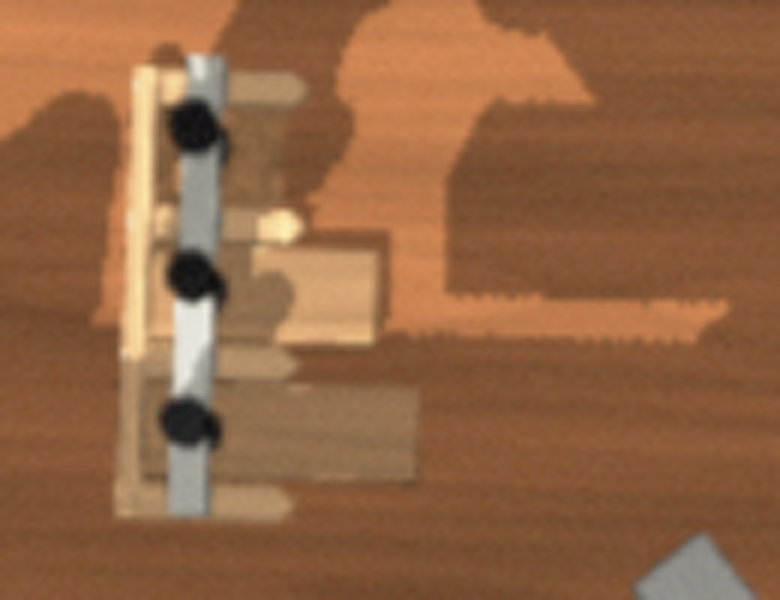

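View pics/scene6_150_60.png

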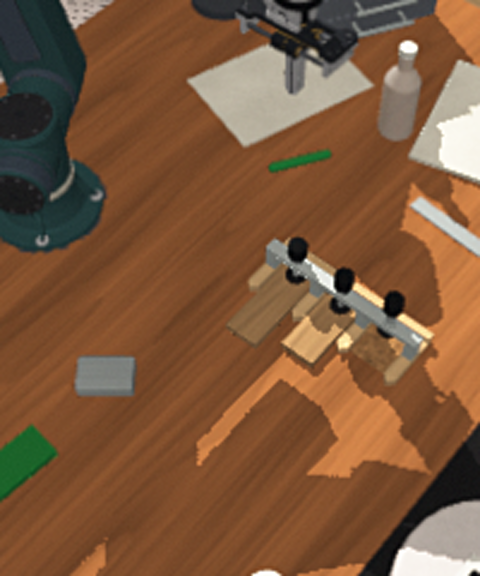

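Blank_a's tail in lane 1 (col 378) and blank_c's in lane 2 (col 418) stick out about 50 and 79 mm past the noses; fully home would be 49 and 79 mm. Both are centred between their rails. Caps 1 and 2 are about 22 mm down, cap 0 is fully up, and the bystanders in view are in place.

```bash
python3 -c "
from cell import order
print(order.job_done())"
```

```text
the job is handed in; nothing more can be done
None
```

I handed the job in with blank_a home and clamped in lane 1, blank_c home and clamped in lane 2, and lane 0's hold-down fully up; blank_b was not on the bench.

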